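# Index the dosing arm to the sample beaker

### The job

The syringe on the dosing stand has been rinsed over the small cup; now bring it over the open glass beaker next to that cup. Hook a fingertip under the red pull ring of the spring index pin and lift the pin out of its hole, swing the arm one hole so that the syringe nozzle comes over the beaker, and let the pin drop fully home there. Only hook and push the ring, never squeeze or wrench it, and leave the vessels and the loose things round the stand where they are.

Things in the scene. Friction and masses are not known exactly. Their poses are not given: they have to be found in the camera images.
- stand: White base 312 x 216 x 12 mm, fixed; a grey column 30 mm thick that carries the arm. Origin: on the column's axis, at the worktop; x axis from the column to the middle pad (the cup), away from the robot; z up. On posts on the robot's side a grey curved index plate, 91 to 125 mm from the axis, top 130 mm up, with five holes 108 mm from the axis, 30 degrees apart, the middle one opposite the cup.
- dosing_arm (a joint): Angle of the arm about the column, rad; 0: pin in the middle hole, nozzle over the cup. Positive is counter-clockwise from above: syringe end to the stand's +y, ring end to its -y. Next holes at +0.524 and -0.524. Ring and pin 108 mm from the axis, towards the robot; syringe 118 mm, on the far side. Turns with about 1 N at the ring, stays where left; locked (0.7 mm play) while the pin is home.
- index_pin (a joint): Height of the spring pin, m. 0: home, 10 mm deep in a hole; out of it from 0.010; stop at 0.025. Pin and ring rise straight up together: 5.5 N to start, 8.5 N at the stop; it springs back down.
- pin_axis (a point): Point of the arm on the pin's axis, level with the index plate's top (130 mm up). Let go between holes, the round-ended 8 mm pin rests on the plate (index_pin about 0.010), slides with the arm and drops in by itself when it comes over the next hole (9.5 mm wide).
- ring_centre (a point): Centre of the red pull ring's opening, 207 mm above the worktop with the pin home; moves with pin and arm. Upright loop, 6 mm wire, 66 wide, 60 mm high, rounded corners, square to the arm bar: enter it along the bar from the robot's side, fingers sloping. Opening 54 wide, 48 mm high. Bar top 152 mm up; behind the ring 80 mm are free to the hub (top 175 mm). Over about 30 N bends it.
- nozzle (a point): Tip of the blue nozzle under the syringe, 94 mm above the worktop, on the syringe's axis.
- sample_beaker: Open glass beaker, 54 mm wide, 60 mm high, loose, on a black rubber pad of the stand one hole (30 degrees) to one side of the cup, either side, 118 mm from the column's axis. Origin: centre of its underside, 14 mm above the worktop.
- waste_cup: Low open cup, 47 mm wide, 36 mm high, loose, on the middle pad under the nozzle. Origin: centre of its underside.
- capped_vial: Small vial with a blue cap, 24 mm wide, 52 mm high, loose, on the pad at the other side of the cup. Origin: centre of its underside.
- timer: White bench timer, 60 x 62 x 19 mm, loose, in front of the stand. Origin: centre of its underside.
- rubber: Brownish eraser, 22 x 50 x 18 mm, loose. Origin: centre of its underside.
- vial_grey: Vial with a light grey cap, 24 mm wide, 52 mm high, loose. Origin: centre of its underside.
- vial_black: Vial with a black cap, 24 mm wide, 52 mm high, loose. Origin: centre of its underside.
Things that resemble listed ones, but are neither listed nor needed, are in the scene too. Leave any green look-alike of the waste_cup alone.

How it is judged:
By the outcome, as a careful person would: the job done as asked, in the order asked, and still so for the second after the job is handed in, with the robot touching nothing.
It also fails if it takes over 48 s, if anything falls off the work surface, if the arm or the gripper's body presses on something with over 40 N, if the wrist force passes 120 N, or if a joint passes its speed limit or range.

### The arm

A 6-joint arm with a two-finger parallel gripper is mounted at the origin on a cart in front of the work surface, level with it; the furniture and walls round the work are solid. World frame = base frame: x ahead of the robot, y to its left, z up, the work surface at z = 0. Lengths are in mm, angles in rad, forces in N, time in s.
With the tool pointing down it reaches from about 275 to 1000 mm from the base axis. Payload 8.4 kg.
Tool frame: the origin (TCP) lies at the very end of the fingers, on their centre line; the grasp point (between the pads) lies 19 mm behind it; z points along the fingers, y is the direction in which the jaws open and shut (so a half turn about z gives the same grasp; the last joint's range is limited). The gripper opens to 85 mm and grips with 20 to 120 N. Pads are 22 mm wide; open, the fingers measure 114 mm over their backs; the gripper's body (76 mm by 85 mm) begins 54 mm behind the grasp point. The pads swing forward as they close: fully open they stand 13 mm farther back than shut.
Start: joints at [1.19, 0.353, 1.633, -0, 1.155, -0.002], TCP at [231.127, 580.696, 202.081] pointing down, gripper open.
Joint ranges: [-2.63, 2.63], [-0.92, 2.1], [0.06, 2.66], [-1.3, 4.44], [0, 2.69], [-3.02, 3.02]. Speed limits (rad/s): [2.22, 2.22, 2.79, 3.14, 3.14, 3.14].

### API

Orientations are given as [roll, pitch, yaw] about the fixed x, y, z axes, in that order (R = Rz(yaw) Ry(pitch) Rx(roll)).
In Python, from rig import sense, grab_frame, get_calibration, sign_off, boxes_of, trace gives the robot as it stands.
- The arm moves only by the tool servo_tool, never from a script. Its argument "rows" is a list of rows, each a list of 3 entries, a list of its own where there are three numbers: the finger opening in mm, from 0 to 85.4, then the shift along the tool's x, y, z in mm, then the turn, a rotation vector about the tool's x, y, z in degrees. A call has 1 to 8 rows; each row shifts and turns the commanded pose from where the row before left it, along the tool's axes as they then stand; what a row does not reach is not made up. A row lasts 1/8 s, in which the tool goes at most 62.5 mm and 10.7 degrees, less where a joint would pass 70% of its speed; a pose out of reach is approached as far as the arm can. A call is refused whole if a number of a shift passes 62.5 or a number of a turn 10.7, either way. A call with a gripper value outside its range is refused whole. The fingers move at their own pace and stop on an object; "force" is the grip in N (left out, the last holds). Time passes only in rows, so rows that do not move let the fingers close. It gives the time, the measured TCP pose, the force and the opening at its end, in the units of the state.
- sense(): the state, without advancing time (a new reading comes with each control period).
- grab_frame(name): name is "side" or "top" or "wrist"; returns the picture (384x512x3 uint8, blue, green, red); there is no depth.
- get_calibration(name): a dict with "intrinsics" (3x3 intrinsics, pixels), "world_to_cam" (4x4, takes a point from world to camera coordinates). Camera axes: x right, y down, z forward; pixel columns grow to the right and rows downward; lengths in mm; the calibration is good to about 2 mm. A picture is of the moment at which its call begins: read the wrist's pose just before it. get_calibration takes no time and is no camera call; for the wrist camera it gives the pose at the moment of the call.
- sign_off(): hands the job in, once; it reports no verdict.
Trained networks look in the newest picture that a camera, given by its name, has taken for a name from the list of things; names that differ only in an ending like _2 or _b are one class to them, and where a whole thing is asked for, a point or a joint stands for the part that bears it (a point fixed in the world has none). Each returns a list of dicts, best first, with "conf" (0 to 1); they miss things now and then, are a little off and sometimes report something else, mostly with a low value. They report only what shows in the picture. A call takes as long as a camera call. They do not tell look-alikes from the thing itself.
- boxes_of(camera, thing): "centre" ([x, y, z] in mm, in the coordinates of the camera as it stood for that picture, good to about 4 mm: the middle of the surface that is visible of it).
- trace(camera, thing): "mask" (384x512 bool, what is visible of it).
The state is a dict: "clock": time; "qpos": joint angles; "qvel": joint speeds; "joint_efforts": joint torques, N m; "eef_pos": TCP position; "tcp_rot": TCP orientation; "contact_force": force on the tool from outside, world axes, zero at the start; "wrist_torque": the same for the moment, N m; "opening": opening from 0.0 (shut) to 1.0 (fully open).
Only numpy, scipy, OpenCV 4.12 (cv2) and the standard library are available. Lean on these libraries where they do the work, as an engineer would, in place of code of your own. Each camera call takes 0.05 s, during which the arm holds its last target. There are 200 camera calls.

## Working session

There is one attempt and no reset: what is moved stays moved. The work goes in short steps, Python scripts to look and compute and a tool call to move; the robot and the scene stay as the last step left them, time stands still between calls to the robot, and variables do not carry over. Pictures are saved under pics/ and viewed, about 8 in all and at most 12, crops included, and the job is handed in when it is done.

Besides the shell and the picture viewer there is one more tool, called after "Call:" by a JSON object that holds its "op" and its "data". servo_tool: Moves the arm, as the interface text tells. Its arguments: {"type":"object","properties":{"rows":{"type":"array","items":{"type":"array"}},"force":{"type":"number"}},"required":["rows"]}

```bash
mkdir -p pics; ls
cat > h.py <<'E'
import numpy as np, cv2
from rig import *
def cam(n):
    c=get_calibration(n); return np.array(c["intrinsics"],float),np.array(c["world_to_cam"],float)
def w(n,p):
    K,T=cam(n); return np.linalg.inv(T)@np.r_[p,1]
def box(n,t):
    return [(round(d["conf"],2),w(n,d["centre"])[:3].round(1).tolist()) for d in boxes_of(n,t)]
def px(n,P):
    K,T=cam(n); q=K@(T@np.r_[P,1])[:3]; return q[:2]/q[2]
E
python3 - <<'E'
from h import *
a=grab_frame("side");b=grab_frame("top")
cv2.imwrite("pics/s1.png",a);cv2.imwrite("pics/t1.png",b)
for n in("side","top"):
    for t in("ring_centre","nozzle","sample_beaker","waste_cup","capped_vial","timer","stand","dosing_arm","index_pin"):
        print(n,t,box(n,t)[:3])
s=sense();print(s["clock"],s["eef_pos"],s["tcp_rot"],s["contact_force"])
E
```

```text
pics
side ring_centre [(0.59, [534.5, 130.9, 201.3])]
side nozzle [(0.73, [650.9, 172.8, 148.9])]
side sample_beaker [(0.81, [716.5, 256.5, 51.4]), (0.32, [503.0, 357.0, 28.8])]
side waste_cup [(0.68, [756.3, 197.3, 36.3]), (0.68, [691.0, 398.4, 22.9]), (0.67, [392.5, 365.5, 19.7])]
side capped_vial [(0.57, [747.2, 137.3, 45.0])]
side timer [(0.79, [376.5, 43.9, 11.6])]
side stand [(0.84, [622.9, 183.4, 10.3]), (0.72, [535.8, 131.1, 203.5])]
side dosing_arm [(0.67, [652.9, 175.7, 149.8]), (0.46, [755.2, 200.8, 36.6])]
side index_pin [(0.51, [532.2, 132.7, 197.9]), (0.41, [499.4, 354.0, 28.6])]
top ring_centre [(0.73, [380.9, 25.4, 14.6])]
top nozzle [(0.9, [647.3, 161.1, 149.9])]
top sample_beaker [(0.72, [726.8, 241.8, 31.4])]
top waste_cup [(0.7, [494.5, 337.3, 51.6]), (0.6, [388.2, 358.6, 8.5]), (0.49, [695.4, 388.1, 15.6])]
top capped_vial [(0.47, [747.2, 133.1, 66.1])]
top timer [(0.58, [377.8, 26.7, 13.4])]
top stand [(0.62, [630.5, 161.0, 13.8])]
top dosing_arm [(0.96, [644.9, 162.8, 151.5])]
top index_pin []
1.0 [231.12685979 580.70893661 202.08934279] [ 3.14158335e+00 -7.73097288e-06  2.76280587e+00] [ 0.93157981 -0.2984434   0.73235245]
```

Run:
```python
import cv2,numpy as np
a=cv2.imread("pics/s1.png");b=cv2.imread("pics/t1.png")
cv2.imwrite("pics/s1b.png",cv2.resize(a,(800,600)));cv2.imwrite("pics/t1b.png",cv2.resize(b,(800,600)))
```

```text
(no output)
```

View pics/s1b.png

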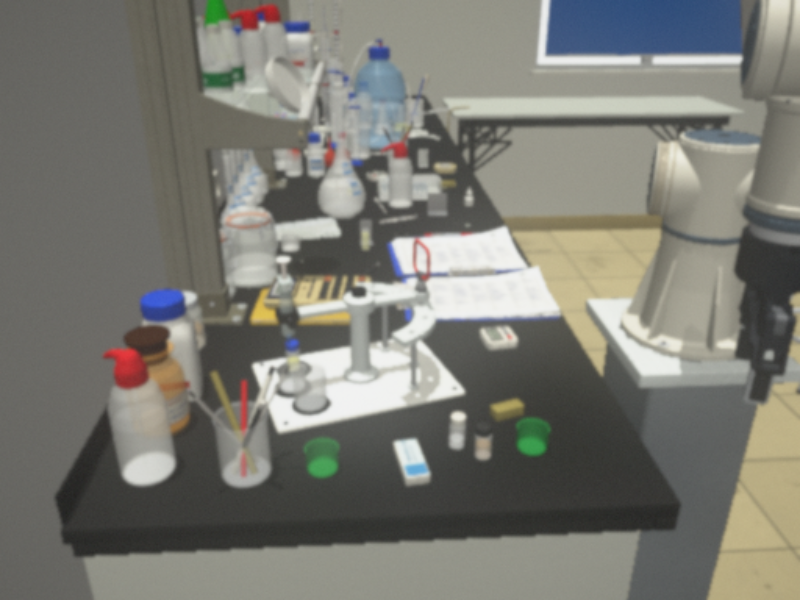

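View pics/t1b.png

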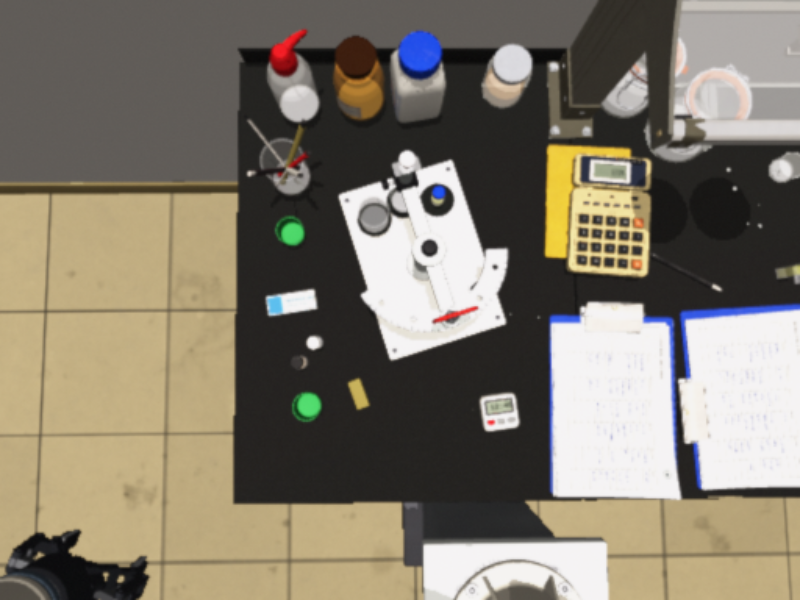

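The top view shows the beaker at (375,217), on the stand's +y side, left of the cup at (402,200). The column is at (429,247) and the red ring at (455,315). The arm therefore has to turn +30°, which takes the ring to the right. Next I fit the ring in both views.

```bash
cat >> h.py <<'E'
from scipy.optimize import minimize
def redmask(im,lo,hi):
    h=cv2.cvtColor(im,cv2.COLOR_BGR2HSV).astype(int)
    m=((h[...,0]<10)|(h[...,0]>170))&(h[...,1]>110)&(h[...,2]>70)
    k=np.zeros_like(m);k[lo[1]:hi[1],lo[0]:hi[0]]=1
    return m&k
def loop(c,yaw,n=15):
    # centreline 60x54, corner radius ~15
    t=np.linspace(0,2*np.pi,400);
    u=np.clip(30*1.6*np.cos(t),-30,30);v=np.clip(27*1.6*np.sin(t),-27,27)
    r=14
    du=np.abs(u)-(30-r);dv=np.abs(v)-(27-r);k=(du>0)&(dv>0);d=np.hypot(du,dv)+1e-9
    u=np.where(k,np.sign(u)*(30-r+du/d*r),u);v=np.where(k,np.sign(v)*(27-r+dv/d*r),v)
    a=np.array([-np.sin(yaw),np.cos(yaw),0])
    return np.array(c)+u[:,None]*a+v[:,None]*np.array([0,0,1.])
def proj(n,P):
    K,T=cam(n);q=(T[:3,:3]@P.T+T[:3,3:]);q=K@q;return (q[:2]/q[2]).T
def fitring(masks,x0,fixz=None):
    from scipy.spatial import cKDTree
    pts={n:np.argwhere(m)[:,::-1].astype(float) for n,m in masks.items()}
    tr={n:cKDTree(p) for n,p in pts.items()}
    def f(x):
        P=loop([x[0],x[1],x[2]if fixz is None else fixz],x[3]);s=0
        for n in pts:
            q=proj(n,P); s+=np.mean(cKDTree(q).query(pts[n])[0]**2)+np.mean(np.minimum(tr[n].query(q)[0],6)**2)
        return s
    r=minimize(f,x0,method="Nelder-Mead",options=dict(xatol=.02,fatol=1e-4,maxiter=900,initial_simplex=np.array([x0]+[np.array(x0)+d for d in np.diag([8,8,8,.15])])))
    return r.x,r.fun
E
python3 - <<'E'
from h import *
a=cv2.imread("pics/s1.png");b=cv2.imread("pics/t1.png")
ms=redmask(a,(258,146),(282,186));mt=redmask(b,(270,190),(312,212))
print(ms.sum(),mt.sum())
x,f=fitring(dict(side=ms,top=mt),[535,131,207,.3]);print(x.round(2),f)
x2,f2=fitring(dict(side=ms,top=mt),[535,131,207,.3],207);print(x2.round(2),f2)
# circles/points in the top view: column hub top z~175
for n,P in(("hub",(429,247,175)),("beaker",(375,217,50)),("vialcap",(438,194,66)),("column",None or (422,268,12))):
    K,T=cam("top");u=np.array(P[:2])*.64;R=T[:3,:3];C=-R.T@T[:3,3];d=R.T@np.linalg.inv(K)@np.r_[u,1]
    print(n,(C+d*(P[2]-C[2])/d[2]).round(1))
print(cam("top")[1].round(2).tolist(),C)
E
```

```text
4 80
[5.3504e+02 1.2145e+02 2.0370e+02 2.4000e-01] 27.836646863098014
[5.3406e+02 1.2387e+02 2.1966e+02 2.7000e-01] 28.00290357484842
hub [636.7 155.  175. ]
beaker [712.  238.2  50. ]
vialcap [747.5 130.6  66. ]
column [628.5 156.1  12. ]
[[-0.01, -1.0, 0.02, 203.64], [-1.0, 0.01, -0.08, 566.13], [0.08, -0.02, -1.0, 963.06], [0.0, 0.0, 0.0, 1.0]] [ 486.78014114  215.37502554 1003.05677313]
```

Run:
```python
from h import *
a=cv2.imread("pics/s1.png");b=cv2.imread("pics/t1.png")
r=a[...,2].astype(int)-a[...,:2].max(2)
ms=np.zeros(r.shape,bool);ms[150:182,258:280]=r[150:182,258:280]>30
mt=redmask(b,(270,190),(312,212))
print(ms.sum());ys,xs=np.nonzero(ms);print(xs.min(),xs.max(),ys.min(),ys.max())
for z in(None,207):
    x,f=fitring(dict(side=ms,top=mt),[535,131,207,.3],z);print(x.round(2),f)
    ax=np.array(x[:2])+108*np.array([np.cos(x[3]),np.sin(x[3])]);print("axis",ax)
# overlay
v=a.copy()
for p in proj("side",loop(x[:2].tolist()+[207],x[3])): cv2.circle(v,tuple(int(i) for i in p.round()),0,(0,255,0),-1)
t=b.copy()
for p in proj("top",loop(x[:2].tolist()+[207],x[3])): cv2.circle(t,tuple(int(i) for i in p.round()),0,(0,255,0),-1)
o=np.hstack([cv2.resize(q,(400,400),interpolation=0) for q in(v[140:200,240:300],t[170:230,260:320])]);cv2.imwrite("pics/o1.png",o)
```

```text
122
264 276 150 178
[5.3376e+02 1.2391e+02 2.1095e+02 2.8000e-01] 3.8990313297480155
axis [637.44796856 154.13311069]
[5.3364e+02 1.2304e+02 2.1887e+02 2.8000e-01] 4.494033100658655
axis [637.32022344 153.27752177]
```

View pics/o1.png

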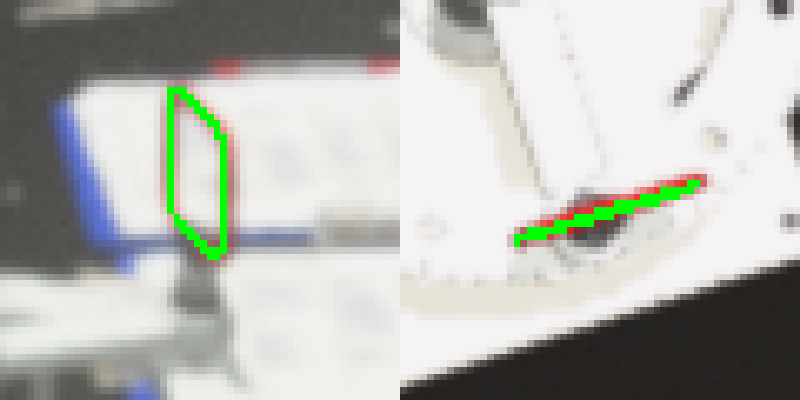

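The overlay fits both views: ring centre about (534,124,208), bar heading 0.28 rad, axis about (637,154.5). Next I plan the approach with the fingers shut, sloping 45°.

```bash
cat >> h.py <<'E'
from scipy.spatial.transform import Rotation as Ro, Slerp
def toolR(yaw,slope,flip=1):
    z=np.array([np.cos(slope)*np.cos(yaw),np.cos(slope)*np.sin(yaw),-np.sin(slope)])
    y=flip*np.array([-np.sin(yaw),np.cos(yaw),0]);return Ro.from_matrix(np.c_[np.cross(y,z),y,z])
def cur():
    s=sense();return np.array(s["eef_pos"]),Ro.from_euler("xyz",s["tcp_rot"])
def rows(p0,R0,p1,R1,n,op=0):
    sl=Slerp([0,1],Ro.concatenate([R0,R1]));out=[]
    p,R=p0,R0
    for i in range(1,n+1):
        t=p0+(p1-p0)*i/n;T=sl(i/n)
        out.append([op,R.inv().apply(t-p).round(1).tolist(),(R.inv()*T).as_rotvec(degrees=True).round(1).tolist()])
        # track the rounded values
        p=p+R.apply(out[-1][1]);R=R*Ro.from_rotvec(out[-1][2],degrees=True)
    return out
E
python3 - <<'E'
from h import *
p,R=cur();c=np.array([534,124,208.]);s=np.radians(45)
for f in(1,-1):
    T=toolR(.28,s,f);print(f,np.degrees((R.inv()*T).magnitude()))
f=min((1,-1),key=lambda f:(R.inv()*toolR(.28,s,f)).magnitude())
T=toolR(.28,s,f)
r=rows(p,R,c-60*T.as_matrix()[:,2],T,16)
for x in r:print(x)
E
```

```text
1 58.0968187905186
-1 145.22307457140414
[0, [-26.0, -21.1, -3.0], [-0.9, -2.7, -2.2]]
[0, [-25.4, -22.1, -2.2], [-1.0, -2.7, -2.3]]
[0, [-24.5, -23.1, -1.3], [-0.9, -2.7, -2.2]]
[0, [-23.7, -24.0, -0.6], [-0.9, -2.7, -2.2]]
[0, [-22.7, -24.8, 0.1], [-0.9, -2.7, -2.3]]
[0, [-21.7, -25.8, 0.7], [-1.0, -2.7, -2.2]]
[0, [-20.6, -26.6, 1.3], [-0.9, -2.8, -2.2]]
[0, [-19.6, -27.3, 1.9], [-0.9, -2.7, -2.3]]
[0, [-18.3, -28.2, 2.3], [-0.9, -2.7, -2.2]]
[0, [-17.1, -28.9, 2.7], [-1.0, -2.7, -2.3]]
[0, [-15.8, -29.6, 2.9], [-0.9, -2.7, -2.2]]
[0, [-14.5, -30.3, 3.2], [-0.9, -2.7, -2.2]]
[0, [-13.1, -30.8, 3.4], [-0.9, -2.7, -2.3]]
[0, [-11.8, -31.3, 3.5], [-1.0, -2.7, -2.2]]
[0, [-10.4, -31.9, 3.4], [-0.9, -2.7, -2.2]]
[0, [-9.0, -32.3, 3.4], [-0.9, -2.7, -2.3]]
```

Call:
{"op": "servo_tool", "data": {"rows": [[0, [-26, -21, -3], [-0.9, -2.7, -2.2]], [0, [-25.4, -22.1, -2.2], [-1, -2.7, -2.3]], [0, [-24.5, -23.1, -1.3], [-0.9, -2.7, -2.2]], [0, [-23.7, -24, -0.6], [-0.9, -2.7, -2.2]], [0, [-22.7, -24.8, 0.1], [-0.9, -2.7, -2.3]], [0, [-21.7, -25.8, 0.7], [-1, -2.7, -2.2]], [0, [-20.6, -26.6, 1.3], [-0.9, -2.8, -2.2]], [0, [-19.6, -27.3, 1.9], [-0.9, -2.7, -2.3]]]}}

```text
clock: 2.0
eef_pos: [362.7, 345.8, 226.6]
tcp_rot: [3.07, 0.394, 3.067]
contact_force: [0.4, -0.3, 0.6]
opening: 0.002
```

```bash
python3 -c "
from h import *
s=sense();print(s['clock'],s['qpos'],s['eef_pos'],s['tcp_rot'],s['opening'],s['contact_force'])"
```

```text
2.0 [ 0.9820305  -0.01157349  2.09403288 -0.41369054  0.8373758  -0.28303239] [362.66620671 345.81028382 226.55905267] [3.07001254 0.39438039 3.06655567] 0.002207755301806466 [ 0.3579592  -0.2889518   0.60404903]
```

Call:
{"op": "servo_tool", "data": {"rows": [[0, [-18.3, -28.2, 2.3], [-0.9, -2.7, -2.2]], [0, [-17.1, -28.9, 2.7], [-1, -2.7, -2.3]], [0, [-15.8, -29.6, 2.9], [-0.9, -2.7, -2.2]], [0, [-14.5, -30.3, 3.2], [-0.9, -2.7, -2.2]], [0, [-13.1, -30.8, 3.4], [-0.9, -2.7, -2.3]], [0, [-11.8, -31.3, 3.5], [-1, -2.7, -2.2]], [0, [-10.4, -31.9, 3.4], [-0.9, -2.7, -2.2]], [0, [-9, -32.3, 3.4], [-0.9, -2.7, -2.3]]]}}

```text
clock: 3.0
eef_pos: [475.0, 141.7, 244.1]
tcp_rot: [3.109, 0.729, -2.907]
contact_force: [-0.2, 1.2, -1.1]
opening: -0.004
```

Run:
```python
from h import *
s=sense();print(s['clock'],np.round(s['qpos'],3),s['opening'],s['contact_force'])
p,R=cur();print(p,R.as_matrix().round(3))
a=grab_frame("wrist");b=grab_frame("side");t=grab_frame("top")
cv2.imwrite("pics/w2.png",a);cv2.imwrite("pics/s2.png",b);cv2.imwrite("pics/t2.png",t)
o=np.hstack([cv2.resize(a,(400,300)),cv2.resize(b[90:300,150:430],(400,300))])
o=np.vstack([o,np.hstack([cv2.resize(t[100:310,170:450],(400,300)),np.zeros((300,400,3),np.uint8)])])
cv2.imwrite("pics/o2.png",o)
```

```text
3.0 [ 0.29  -0.228  2.395 -0.019  0.244 -1.511] -0.004256417245447001 [-0.18438586  1.18193009 -1.11186952]
[475.02570382 141.67198641 244.11192751] [[-0.725 -0.254  0.64 ]
 [-0.174  0.967  0.186]
 [-0.666  0.024 -0.745]]
```

View pics/o2.png

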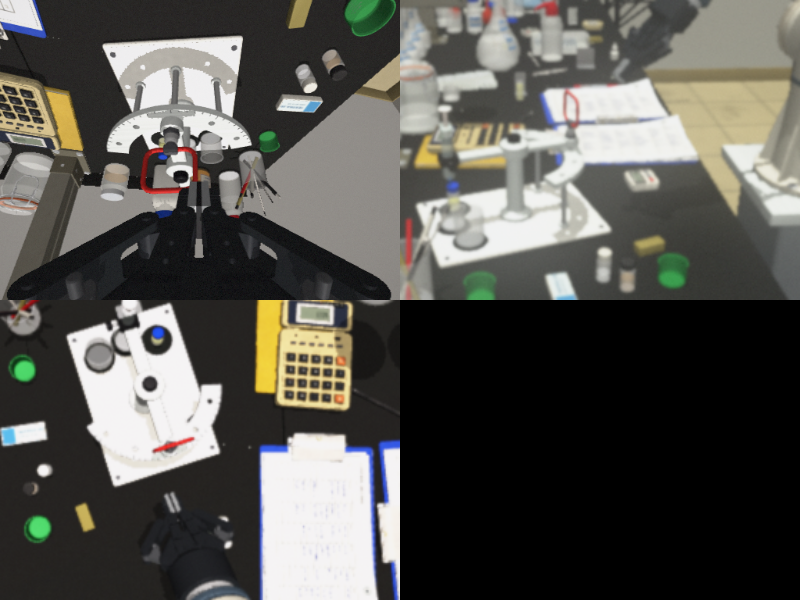

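The wrist picture shows the ring at about (168,170) in its 400-px tile. The tool is short of its target by lag and the fingers are shut. I refine the ring with the wrist view and replan at a 50° slope.

Run:
```python
from h import *
b=cv2.imread("pics/s2.png");t=cv2.imread("pics/t2.png");a=cv2.imread("pics/w2.png")
r=b[...,2].astype(int)-b[...,:2].max(2)
ms=np.zeros(r.shape,bool);ms[150:182,258:280]=r[150:182,258:280]>30
mt=redmask(t,(270,190),(312,212));mw=redmask(a,(170,180),(262,255))
print(mw.sum())
for d in (dict(wrist=mw),dict(wrist=mw,side=ms,top=mt)):
    for z in(None,207.):
        if len(d)==1 and z is None: continue
        x,f=fitring(d,[534,124,208,.28],z);print(list(d),z,x.round(2),f,(x[:2]+108*np.array([np.cos(x[3]),np.sin(x[3])])).round(1))
K,T=cam("wrist");p,R=cur();C=-T[:3,:3].T@T[:3,3];print("cam in tool",R.inv().apply(C-p).round(1))
c=np.array([534,124,208.]);G=toolR(.27,np.radians(50),1)
for q in rows(p,R,c-45*G.as_matrix()[:,2],G,6):print(q)
```

```text
1144
['wrist'] 207.0 [5.3552e+02 1.2181e+02 2.1368e+02 3.2000e-01] 6.384852445607929 [637.9 156.2]
['wrist', 'side', 'top'] None [5.3385e+02 1.2185e+02 2.0801e+02 3.0000e-01] 10.450858285760496 [637.1 153.7]
['wrist', 'side', 'top'] 207.0 [5.3429e+02 1.2188e+02 2.1154e+02 3.0000e-01] 11.023970477927143 [637.5 153.6]
cam in tool [  73.1   -0.3 -173.1]
[0, [-2.9, -5.5, 2.7], [0.1, 0.3, -0.3]]
[0, [-2.9, -5.4, 2.7], [0.1, 0.3, -0.3]]
[0, [-2.9, -5.5, 2.7], [0.0, 0.3, -0.2]]
[0, [-2.9, -5.5, 2.7], [0.1, 0.2, -0.3]]
[0, [-2.9, -5.5, 2.6], [0.1, 0.3, -0.3]]
[0, [-2.9, -5.5, 2.7], [0.1, 0.3, -0.3]]
```

Call:
{"op": "servo_tool", "data": {"rows": [[0, [0, 0, 0], [0, 0, 0]]]}}

```text
clock: 3.28
eef_pos: [474.7, 143.3, 244.0]
tcp_rot: [3.108, 0.728, -2.908]
contact_force: [0.3, -0.8, 0.3]
opening: 0.004
```

Run:
```python
from h import *
p,R=cur();print(p)
c=np.array([534,122,207.5]);G=toolR(.28,np.radians(50),1)
for q in rows(p,R,c-45*G.as_matrix()[:,2],G,4):print(q)
```

```text
[474.74334446 143.25240844 243.96709433]
[0, [-4.1, -9.1, 4.0], [0.0, 0.4, -0.5]]
[0, [-4.1, -9.1, 4.0], [0.1, 0.5, -0.5]]
[0, [-4.0, -9.1, 4.0], [0.0, 0.4, -0.5]]
[0, [-4.0, -9.2, 4.0], [0.1, 0.4, -0.5]]
```

So whatever a row fails to reach is dropped. I plan from the measured pose.

Call:
{"op": "servo_tool", "data": {"rows": [[0, [-4.1, -9.1, 4], [0, 0.4, -0.5]], [0, [-4.1, -9.1, 4], [0.1, 0.5, -0.5]], [0, [-4, -9.1, 4], [0, 0.4, -0.5]], [0, [-4, -9.2, 4], [0.1, 0.4, -0.5]], [0, [0, 0, 0], [0, 0, 0]]]}}

```text
clock: 3.9
eef_pos: [506.6, 114.3, 241.9]
tcp_rot: [-3.141, 0.698, -2.86]
contact_force: [-0.2, -0.3, -0.5]
opening: -0.001
```

Run:
```python
from h import *
s=sense();print(np.round(s['qpos'],3))
p,R=cur();a=grab_frame("wrist");cv2.imwrite("pics/w3.png",a)
mw=redmask(a,(150,150),(300,290));ys,xs=np.nonzero(mw);print(mw.sum(),xs.min(),xs.max(),ys.min(),ys.max())
x,f=fitring(dict(wrist=mw),[534,122,208,.3],207.);print(x.round(2),f)
c=np.array([534,122,207.5]);G=toolR(.28,np.radians(50),1);z=G.as_matrix()[:,2]
print(p,(c-45*z),R.as_matrix()[:,2],z)
for q in rows(p,R,c+38*z,G,6):print(q)
cv2.imwrite("pics/o3.png",cv2.resize(a[120:330,120:400],(800,600)))
```

```text
[ 0.167 -0.166  2.337  0.264  0.285 -1.912]
1306 215 295 177 239
[5.3529e+02 1.2271e+02 2.1168e+02 2.9000e-01] 6.948133463095619
[506.58619025 114.27911515 241.93895346] [506.20104624 114.0062906  241.97199994] [ 0.61787701  0.17806153 -0.76584731] [ 0.61775453  0.17763799 -0.76604444]
[0, [0.1, -0.0, 13.8], [0.0, 0.0, 0.0]]
[0, [0.0, -0.1, 13.8], [0.0, 0.0, 0.0]]
[0, [0.1, 0.0, 13.7], [0.0, 0.0, 0.0]]
[0, [0.0, -0.0, 13.8], [0.0, 0.0, 0.0]]
[0, [0.1, -0.1, 13.8], [0.0, 0.0, 0.0]]
[0, [0.0, 0.0, 13.8], [0.0, 0.0, 0.1]]
```

View pics/o3.png

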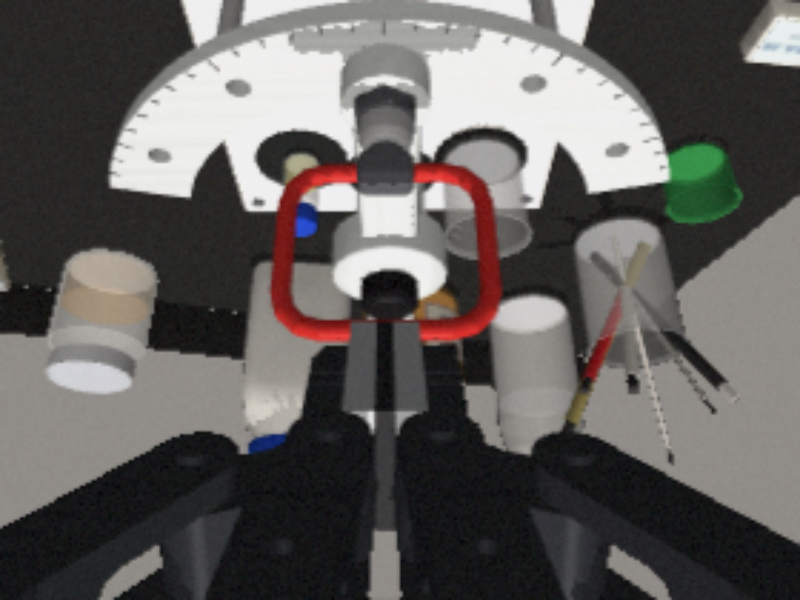

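The fingers are centred in the ring (about x 385, with the ring spanning 272–500 in the crop), and the path is free. Inserting now.

Call:
{"op": "servo_tool", "data": {"rows": [[0, [0, 0, 15], [0, 0, 0]], [0, [0, 0, 15], [0, 0, 0]], [0, [0, 0, 15], [0, 0, 0]], [0, [0, 0, 15], [0, 0, 0]], [0, [0, 0, 15], [0, 0, 0]], [0, [0, 0, 0], [0, 0, 0]]]}}

```text
clock: 4.7
eef_pos: [552.0, 128.0, 183.4]
tcp_rot: [3.141, 0.697, -2.86]
contact_force: [-0.0, 0.5, 0.7]
opening: -0.004
```

Run:
```python
from h import *
s=sense();print(np.round(s['qpos'],3),s["contact_force"])
p,R=cur();G=toolR(.28,np.radians(50),1)
print(p)
a=grab_frame("side");w_=grab_frame("wrist");cv2.imwrite("pics/s4.png",a)
cv2.imwrite("pics/o4.png",np.hstack([cv2.resize(a[130:190,230:310],(400,300)),cv2.resize(w_[120:330,120:400],(400,300))]))
for q in rows(p,R,p+[0,0,10],G,2):print(q)
```

```text
[ 0.184  0.041  2.322  0.644  0.105 -2.288] [-0.02769651  0.53887899  0.71474593]
[551.96130712 128.0366557  183.44414567]
[0, [-3.2, 0.0, -3.8], [0.0, -0.0, 0.0]]
[0, [-3.2, 0.0, -3.9], [0.1, -0.1, 0.1]]
```

View pics/o4.png

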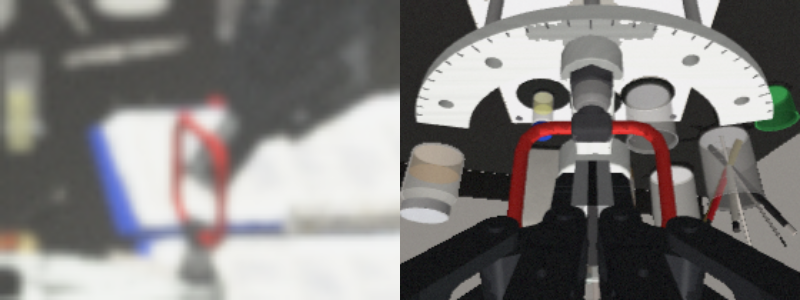

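The fingertips are inside the ring opening, seen in both crops, with no contact force. Lifting in steps.

Call:
{"op": "servo_tool", "data": {"rows": [[0, [-2.6, 0, -3.1], [0, 0, 0]], [0, [-2.6, 0, -3.1], [0, 0, 0]], [0, [-2.6, 0, -3.1], [0, 0, 0]], [0, [0, 0, 0], [0, 0, 0]]]}}

```text
clock: 5.3
eef_pos: [550.8, 127.2, 195.8]
tcp_rot: [-3.141, 0.696, -2.859]
contact_force: [-3.0, -0.2, -5.9]
opening: 0.005
```

Run:
```python
from h import *
s=sense();print(np.round(s['qpos'],3),s["contact_force"],s["eef_pos"])
```

```text
[ 0.182  0.012  2.312  0.479  0.139 -2.122] [-2.9594702  -0.17991168 -5.90854885] [550.76333907 127.21228244 195.75346707]
```

Contact is at 5.9 N, just as the pin starts to lift. Lifting 16 mm more.

Call:
{"op": "servo_tool", "data": {"rows": [[0, [-2.6, 0, -3.1], [0, 0, 0]], [0, [-2.6, 0, -3.1], [0, 0, 0]], [0, [-2.6, 0, -3.1], [0, 0, 0]], [0, [-2.6, 0, -3.1], [0, 0, 0]], [0, [0, 0, 0], [0, 0, 0]]]}}

```text
clock: 5.92
eef_pos: [550.9, 127.1, 211.6]
tcp_rot: [-3.141, 0.695, -2.86]
contact_force: [-4.4, -0.6, -8.4]
opening: -0.002
```

```bash
cat >> h.py <<'E'
def ringstate(tag):
    s=sense();a=grab_frame("wrist");t=grab_frame("top");b=grab_frame("side");print(s["clock"],np.round(s['qpos'],3),np.round(s["contact_force"],1),np.round(s["eef_pos"],1),np.round(s["tcp_rot"],3))
    for n,i in(("w",a),("t",t),("s",b)):cv2.imwrite(f"pics/{n}{tag}.png",i)
    return a,t,b
E
python3 - <<'E'
from h import *
a,t,b=ringstate(5)
r=b[...,2].astype(int)-b[...,:2].max(2)
ms=np.zeros(r.shape,bool);ms[135:182,255:285]=r[135:182,255:285]>30
ys,xs=np.nonzero(ms);print(xs.min(),xs.max(),ys.min(),ys.max())
print("side px per 10mm up",px("side",[534,122,217])-px("side",[534,122,207]))
cv2.imwrite("pics/o5.png",np.hstack([cv2.resize(b[130:205,230:330],(400,300)),cv2.resize(a[120:330,120:400],(400,300))]))
# swing plan
p,R=cur();A=np.array([637,154.]);c=np.array([534,122]);off=p[:2]-c
def ring(th):
    v=c-A;cs,sn=np.cos(th),np.sin(th);return A+np.array([cs*v[0]-sn*v[1],sn*v[0]+cs*v[1]])
for d in range(0,37,3):print(d,ring(np.radians(d)).round(1))
E
```

```text
5.925 [ 0.182 -0.019  2.295  0.355  0.184 -1.997] [-4.4 -0.6 -8.4] [550.9 127.1 211.6] [-3.141  0.695 -2.86 ]
264 275 145 172
side px per 10mm up [ 0.05321742 -3.67320267]
0 [534. 122.]
3 [535.8 116.7]
6 [537.9 111.4]
9 [540.3 106.3]
12 [542.9 101.3]
15 [545.8  96.4]
18 [548.9  91.7]
21 [552.3  87.2]
24 [555.9  82.9]
27 [559.8  78.7]
30 [563.8  74.8]
33 [568.   71.1]
36 [572.5  67.6]
```

View pics/o5.png

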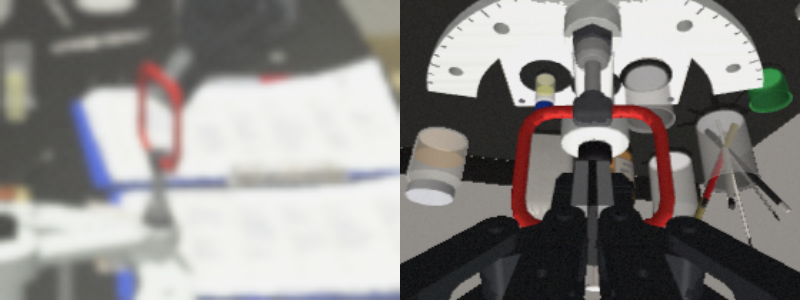

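The pin is about 16 mm up, since the ring rose 6 px in the side view and the shaft is visible. Planning the swing.

```bash
cat >> h.py <<'E'
A=np.array([637,154.])
def swing(d,dyaw,n,dz=0,slope=50):
    p,R=cur();pp,RR=p,R;out=[]
    for i in range(1,n+1):
        th=np.radians(d*i/n);Rz=Ro.from_euler("z",dyaw*i/n,degrees=True)
        c=np.array([537.,123]) if False else None
        # finger point at the ring (about 17 mm behind the tip horizontally)
        z=R.as_matrix()[:,2];q=p-z*(17/np.hypot(*z[:2]))
        q2=Ro.from_euler("z",th).apply(q-[*A,0])+[*A,0]
        t=q2+Rz.apply(p-q)+[0,0,dz*i/n];T=Rz*R
        out.append([0,RR.inv().apply(t-pp).round(1).tolist(),(RR.inv()*T).as_rotvec(degrees=True).round(1).tolist()])
        pp=pp+RR.apply(out[-1][1]);RR=RR*Ro.from_rotvec(out[-1][2],degrees=True)
    for o in out:print(o)
    print("end",pp.round(1))
E
python3 -c "
from h import *
swing(22,10,8)"
```

```text
[0, [-0.2, -4.8, 0.1], [-0.8, -0.0, -1.0]]
[0, [-0.2, -4.7, 0.3], [-0.8, -0.0, -0.9]]
[0, [-0.4, -4.8, 0.3], [-0.8, -0.0, -1.0]]
[0, [-0.5, -4.7, 0.4], [-0.8, -0.0, -0.9]]
[0, [-0.5, -4.7, 0.4], [-0.8, -0.0, -1.0]]
[0, [-0.7, -4.7, 0.6], [-0.8, -0.0, -1.0]]
[0, [-0.8, -4.7, 0.7], [-0.8, -0.0, -0.9]]
[0, [-0.9, -4.6, 0.7], [-0.8, -0.0, -1.0]]
end [569.2  93.9 211.4]
```

Call:
{"op": "servo_tool", "data": {"rows": [[0, [-0.2, -4.8, 0.1], [-0.8, 0, -1]], [0, [-0.2, -4.7, 0.3], [-0.8, 0, -0.9]], [0, [-0.4, -4.8, 0.3], [-0.8, 0, -1]], [0, [-0.5, -4.7, 0.4], [-0.8, 0, -0.9]], [0, [-0.5, -4.7, 0.4], [-0.8, 0, -1]], [0, [-0.7, -4.7, 0.6], [-0.8, 0, -1]], [0, [-0.8, -4.7, 0.7], [-0.8, 0, -0.9]], [0, [-0.9, -4.6, 0.7], [-0.8, 0, -1]]]}}

```text
clock: 7.08
eef_pos: [569.2, 93.2, 211.1]
tcp_rot: [-3.139, 0.695, -2.683]
contact_force: [-9.2, -4.7, -6.9]
opening: -0.004
```

```bash
cat >> h.py <<'E'
def armangle(t):
    "ring's angle from top view, z of top wire ~ 237+lift"
    m=redmask(t,(265,170),(345,215));ys,xs=np.nonzero(m)
    u=np.array([xs.mean(),ys.mean()]);K,T=cam("top");R=T[:3,:3];C=-R.T@T[:3,3];d=R.T@np.linalg.inv(K)@np.r_[u,1]
    vx,vy=cv2.fitLine(np.c_[xs,ys].astype(np.float32),cv2.DIST_L2,0,.01,.01).ravel()[:2]
    for z in (234,247):
        P=C+d*(z-C[2])/d[2];v=A-P[:2];print("ring",P.round(1),"r",np.hypot(*v).round(1),"ang",np.degrees(np.arctan2(v[1],v[0])).round(1),"line",np.degrees(np.arctan2(vy,vx)).round(1),len(xs))
E
python3 - <<'E'
from h import *
print("start");armangle(cv2.imread("pics/t1.png"))
a,t,b=ringstate(6);armangle(t)
cv2.imwrite("pics/o6.png",np.hstack([cv2.resize(t[90:240,220:420],(400,300)),cv2.resize(a[120:330,120:400],(400,300))]))
E
```

```text
start
ring [533.4 125.2 234. ] r 107.6 ang 15.6 line -17.7 80
ring [532.6 126.7 247. ] r 107.9 ang 14.7 line -17.7 80
7.075 [-0.036  0.03   2.247  0.946  0.382 -2.874] [-9.2 -4.7 -6.9] [569.2  93.2 211.1] [-3.139  0.695 -2.683]
ring [554.7  84.5 234. ] r 107.7 ang 40.2 line -38.9 106
ring [553.5  86.7 247. ] r 107.2 ang 38.9 line -38.9 106
```

View pics/o6.png

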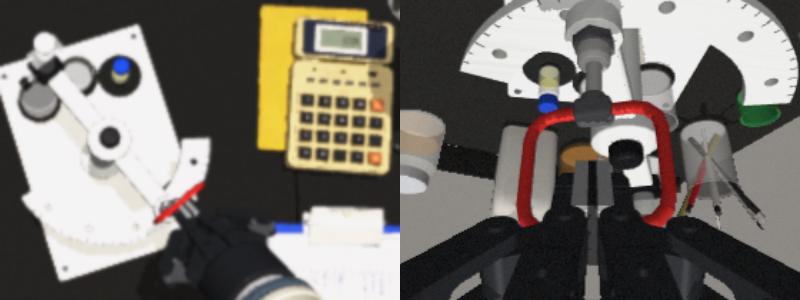

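The arm followed to about +22°. q6 is close to its limit, so I turn the yaw back while finishing the drag to about +27°.

```bash
python3 -c "
from h import *
swing(5,-9,4,-1)"
```

```text
[0, [-0.3, -2.9, 0.6], [1.4, 0.0, 1.7]]
[0, [-0.3, -2.9, 0.6], [1.5, 0.0, 1.8]]
[0, [-0.5, -2.9, 0.7], [1.4, 0.0, 1.7]]
[0, [-0.6, -2.8, 0.9], [1.5, 0.0, 1.7]]
end [576.9  83.2 210.2]
```

Call:
{"op": "servo_tool", "data": {"rows": [[0, [-0.3, -2.9, 0.6], [1.4, 0, 1.7]], [0, [-0.3, -2.9, 0.6], [1.5, 0, 1.8]], [0, [-0.5, -2.9, 0.7], [1.4, 0, 1.7]], [0, [-0.6, -2.8, 0.9], [1.5, 0, 1.7]], [0, [0, 0, 0], [0, 0, 0]]]}}

```text
clock: 7.85
eef_pos: [575.6, 83.8, 209.4]
tcp_rot: [-3.139, 0.694, -2.841]
contact_force: [-11.1, -11.1, -6.8]
opening: 0.001
```

Run:
```python
from h import *
a,t,b=ringstate(7);armangle(t)
```

```text
7.85 [ 0.037  0.021  2.261  0.742  0.245 -2.502] [-11.1 -11.1  -6.8] [575.6  83.8 209.4] [-3.139  0.694 -2.841]
ring [559.8  78.9 234. ] r 107.7 ang 44.2 line -42.5 118
ring [558.6  81.2 247. ] r 107.0 ang 42.9 line -42.5 118
```

Call:
{"op": "servo_tool", "data": {"rows": [[0, [2.6, 0, 3.1], [0, 0, 0]], [0, [2.6, 0, 3.1], [0, 0, 0]], [0, [2, 0, 2.3], [0, 0, 0]], [0, [0, 0, 0], [0, 0, 0]]]}}

```text
clock: 8.5
eef_pos: [577.4, 83.8, 200.0]
tcp_rot: [-3.138, 0.698, -2.841]
contact_force: [-7.6, -4.8, -3.9]
opening: 0.001
```

Run:
```python
from h import *
a,t,b=ringstate(8);armangle(t)
cv2.imwrite("pics/o8.png",np.hstack([cv2.resize(b[110:215,220:360],(400,300)),cv2.resize(a[120:330,120:400],(400,300))]))
```

```text
8.5 [ 0.037  0.042  2.27   0.842  0.222 -2.604] [-7.6 -4.8 -3.9] [577.4  83.8 200. ] [-3.138  0.698 -2.841]
ring [559.3  80.  234. ] r 107.3 ang 43.6 line -43.2 110
ring [558.1  82.3 247. ] r 106.6 ang 42.3 line -43.2 110
```

View pics/o8.png

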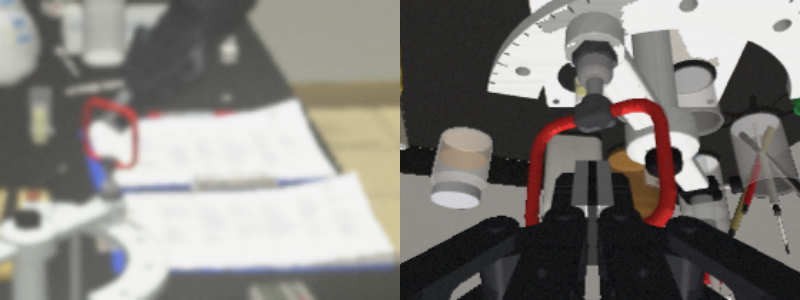

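The ring is at about +27° and resting or nearly so. Its +y side wire is close to the finger knuckles, so I back off 4 mm horizontally, then check.

Call:
{"op": "servo_tool", "data": {"rows": [[0, [1.6, 0, -1.3], [0, 0, 0]], [0, [1.5, 0, -1.3], [0, 0, 0]], [0, [0, 0, 0], [0, 0, 0]]]}}

```text
clock: 9.02
eef_pos: [575.1, 83.0, 201.6]
tcp_rot: [-3.138, 0.701, -2.841]
contact_force: [-1.4, -1.9, -1.7]
opening: -0.003
```

Run:
```python
from h import *
a,t,b=ringstate(9);armangle(t)
r=b[...,2].astype(int)-b[...,:2].max(2)
for i in ("pics/s1.png","pics/s8.png","pics/s9.png"):
    q=cv2.imread(i);r=q[...,2].astype(int)-q[...,:2].max(2);m=np.zeros(r.shape,bool);m[138:182,245:285]=r[138:182,245:285]>30
    ys,xs=np.nonzero(m);print(i,xs.min(),xs.max(),ys.min(),ys.max())
for th,z in((0,207),(27,207),(27,217),(30,207),(30,217)):
    v=np.array([534,122])-A;c=Ro.from_euler("z",th,degrees=True).apply([*v,0])[:2]+A
    q=proj("side",loop([*c,z],.3+np.radians(th)));print(th,z,q.min(0).round(1),q.max(0).round(1))
```

```text
9.025 [ 0.034  0.035  2.274  0.849  0.223 -2.612] [-1.4 -1.9 -1.7] [575.1  83.  201.6] [-3.138  0.701 -2.841]
ring [559.3  80.  234. ] r 107.3 ang 43.6 line -43.3 109
ring [558.1  82.3 247. ] r 106.6 ang 42.3 line -43.3 109
pics/s1.png 264 276 149 178
pics/s8.png 249 276 144 168
pics/s9.png 249 275 144 168
0 207 [264.2 153. ] [273.3 177.7]
27 207 [249.  148.4] [266.  170.8]
27 217 [249.  144.7] [266.1 167.3]
30 207 [247. 148.] [264.7 170.2]
30 217 [247.  144.4] [264.8 166.6]
```

The pin is about 10 mm up, resting on the plate near +27°. Now I push the ring sideways.

```bash
python3 -c "
from h import *
swing(5,-2,5,-2)"
```

```text
[0, [-0.4, -1.8, 0.9], [0.3, 0.0, 0.3]]
[0, [-0.5, -1.8, 0.9], [0.2, 0.0, 0.3]]
[0, [-0.4, -1.7, 0.9], [0.3, 0.0, 0.3]]
[0, [-0.5, -1.8, 1.0], [0.2, 0.0, 0.3]]
[0, [-0.6, -1.7, 0.9], [0.3, 0.0, 0.3]]
end [582.1  76.  199.4]
```

Call:
{"op": "servo_tool", "data": {"rows": [[0, [-0.4, -1.8, 0.9], [0.3, 0, 0.3]], [0, [-0.5, -1.8, 0.9], [0.2, 0, 0.3]], [0, [-0.4, -1.7, 0.9], [0.3, 0, 0.3]], [0, [-0.5, -1.8, 1], [0.2, 0, 0.3]], [0, [-0.6, -1.7, 0.9], [0.3, 0, 0.3]]]}}

```text
clock: 9.8
eef_pos: [581.5, 76.1, 198.6]
tcp_rot: [-3.139, 0.699, -2.876]
contact_force: [0.5, 0.7, -0.4]
opening: 0.004
```

```bash
cat >> h.py <<'E'
def chk(tag):
    a,t,q=ringstate(tag);armangle(t)
    r=q[...,2].astype(int)-q[...,:2].max(2);m=np.zeros(r.shape,bool);m[138:182,240:285]=r[138:182,240:285]>30
    ys,xs=np.nonzero(m);print("side",xs.min(),xs.max(),ys.min(),ys.max())
    return a,t,q
E
python3 -c "
from h import *
chk(10);swing(5,-2,5,-1)"
```

```text
9.8 [ 0.037  0.047  2.268  0.804  0.2   -2.542] [ 0.5  0.7 -0.4] [581.5  76.1 198.6] [-3.139  0.699 -2.876]
ring [559.4  79.8 234. ] r 107.4 ang 43.7 line -43.0 109
ring [558.1  82.1 247. ] r 106.7 ang 42.4 line -43.0 109
side 249 276 144 168
[0, [-0.7, -1.7, 0.8], [0.3, 0.0, 0.3]]
[0, [-0.7, -1.7, 0.9], [0.2, 0.0, 0.3]]
[0, [-0.8, -1.6, 0.9], [0.3, 0.0, 0.3]]
[0, [-0.7, -1.6, 0.9], [0.2, 0.0, 0.3]]
[0, [-0.8, -1.6, 1.0], [0.3, 0.0, 0.3]]
end [588.9  69.7 197.5]
```

Still free, so I continue.

Call:
{"op": "servo_tool", "data": {"rows": [[0, [-0.7, -1.7, 0.8], [0.3, 0, 0.3]], [0, [-0.7, -1.7, 0.9], [0.2, 0, 0.3]], [0, [-0.7, -1.6, 0.9], [0.3, 0, 0.3]], [0, [-0.7, -1.6, 0.9], [0.2, 0, 0.3]]]}}

```text
clock: 10.45
eef_pos: [587.3, 70.8, 197.7]
tcp_rot: [-3.139, 0.699, -2.903]
contact_force: [-1.1, 0.5, -0.4]
opening: 0.0
```

```bash
python3 -c "
from h import *
a,t,b=chk(11);swing(4,-2,4,-1)
cv2.imwrite('pics/o11.png',np.hstack([cv2.resize(b[110:215,220:360],(400,300)),cv2.resize(a[120:330,120:400],(400,300))]))"
```

```text
10.45 [ 0.039  0.056  2.261  0.752  0.183 -2.468] [-1.1  0.5 -0.4] [587.3  70.8 197.7] [-3.139  0.699 -2.903]
ring [559.1  80.  234. ] r 107.4 ang 43.5 line -42.6 105
ring [557.9  82.3 247. ] r 106.7 ang 42.2 line -42.6 105
side 249 275 144 168
[0, [-0.8, -1.6, 1.0], [0.3, 0.0, 0.4]]
[0, [-0.8, -1.6, 1.0], [0.3, 0.0, 0.4]]
[0, [-0.8, -1.6, 1.0], [0.4, 0.0, 0.3]]
[0, [-0.9, -1.5, 1.1], [0.3, 0.0, 0.4]]
end [593.7  65.9 196.7]
```

View pics/o11.png

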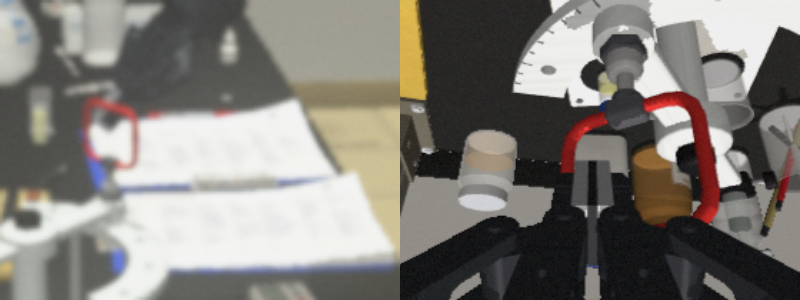

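The finger is now next to the -y side wire, at the left in the wrist crop. I push on in small steps.

Call:
{"op": "servo_tool", "data": {"rows": [[0, [-0.8, -1.6, 1], [0.3, 0, 0.4]], [0, [-0.8, -1.6, 1], [0.3, 0, 0.4]], [0, [0, 0, 0], [0, 0, 0]]]}}

```text
clock: 10.98
eef_pos: [590.0, 68.6, 197.0]
tcp_rot: [-3.141, 0.698, -2.921]
contact_force: [-4.1, 1.7, 3.6]
opening: -0.005
```

```bash
python3 -c "
from h import *
chk(12);swing(3,-1,4,0)"
```

```text
10.975 [ 0.043  0.061  2.258  0.711  0.174 -2.411] [-4.1  1.7  3.6] [590.   68.6 197. ] [-3.141  0.698 -2.921]
ring [558.9  80.3 234. ] r 107.4 ang 43.3 line -42.8 109
ring [557.7  82.6 247. ] r 106.7 ang 42.0 line -42.8 109
side 249 275 144 168
[0, [-0.7, -1.1, 0.6], [0.2, 0.0, 0.2]]
[0, [-0.8, -1.2, 0.7], [0.1, 0.0, 0.2]]
[0, [-0.8, -1.1, 0.6], [0.2, 0.0, 0.2]]
[0, [-0.7, -1.0, 0.7], [0.1, 0.0, 0.2]]
end [594.9  65.1 197. ]
```

A slight upward force suggests the finger touches the lower corner, so I raise 2 mm and push on.

Call:
{"op": "servo_tool", "data": {"rows": [[0, [-1.3, 0, -1.6], [0, 0, 0]], [0, [-0.7, -1.1, 0.6], [0.2, 0, 0.2]], [0, [-0.8, -1.2, 0.7], [0.1, 0, 0.2]], [0, [0, 0, 0], [0, 0, 0]]]}}

```text
clock: 11.62
eef_pos: [592.5, 66.2, 198.7]
tcp_rot: [-3.141, 0.698, -2.931]
contact_force: [-1.7, -2.1, -7.1]
opening: 0.0
```

```bash
python3 -c "
from h import *
chk(13);swing(3,-1,4,0)"
```

```text
11.625 [ 0.042  0.061  2.253  0.668  0.174 -2.361] [-1.7 -2.1 -7.1] [592.5  66.2 198.7] [-3.141  0.698 -2.931]
ring [561.1  78.3 234. ] r 107.2 ang 44.9 line -44.3 109
ring [559.8  80.6 247. ] r 106.5 ang 43.6 line -44.3 109
side 247 276 144 168
[0, [-0.8, -1.1, 0.6], [0.2, 0.0, 0.2]]
[0, [-0.8, -1.1, 0.7], [0.1, 0.0, 0.2]]
[0, [-0.8, -1.0, 0.7], [0.2, 0.0, 0.2]]
[0, [-0.8, -1.1, 0.7], [0.1, 0.0, 0.2]]
end [597.5  62.9 198.9]
```

Call:
{"op": "servo_tool", "data": {"rows": [[0, [0.6, 0, 0.8], [0, 0, 0]], [0, [-0.8, -1.1, 0.6], [0.2, 0, 0.2]], [0, [-0.8, -1.1, 0.7], [0.1, 0, 0.2]], [0, [0, 0, 0], [0, 0, 0]]]}}

```text
clock: 12.28
eef_pos: [594.9, 64.6, 197.8]
tcp_rot: [-3.141, 0.698, -2.94]
contact_force: [-4.7, -4.5, -6.4]
opening: 0.002
```

```bash
python3 -c "
from h import *
chk(14);swing(3,-1,4,0)"
```

```text
12.275 [ 0.042  0.066  2.25   0.653  0.168 -2.339] [-4.7 -4.5 -6.4] [594.9  64.6 197.8] [-3.141  0.698 -2.94 ]
ring [562.5  76.7 234. ] r 107.4 ang 46.1 line -46.1 116
ring [561.3  79.  247. ] r 106.6 ang 44.7 line -46.1 116
side 247 276 144 168
[0, [-0.8, -1.1, 0.7], [0.2, 0.0, 0.2]]
[0, [-0.8, -1.0, 0.7], [0.1, 0.0, 0.2]]
[0, [-0.8, -1.0, 0.6], [0.2, 0.0, 0.2]]
[0, [-0.9, -1.0, 0.7], [0.1, 0.0, 0.2]]
end [599.9  61.4 197.9]
```

At about +29.5° the finger still carries the ring. I lower a little to see whether the pin drops.

Call:
{"op": "servo_tool", "data": {"rows": [[0, [1, 0, 1.2], [0, 0, 0]], [0, [1, 0, 1.1], [0, 0, 0]], [0, [0, 0, 0], [0, 0, 0]]]}}

```text
clock: 12.8
eef_pos: [594.9, 64.6, 194.8]
tcp_rot: [-3.141, 0.698, -2.94]
contact_force: [-4.7, -3.9, -5.5]
opening: -0.005
```

```bash
python3 -c "
from h import *
chk(15);swing(3,-1,4,0)"
```

```text
12.8 [ 0.042  0.072  2.253  0.686  0.161 -2.373] [-4.7 -3.9 -5.5] [594.9  64.6 194.8] [-3.141  0.698 -2.94 ]
ring [562.8  76.7 234. ] r 107.2 ang 46.2 line -45.8 113
ring [561.5  79.  247. ] r 106.4 ang 44.8 line -45.8 113
side 247 275 145 169
[0, [-0.8, -1.1, 0.7], [0.2, 0.0, 0.2]]
[0, [-0.8, -1.0, 0.7], [0.1, 0.0, 0.2]]
[0, [-0.8, -1.0, 0.6], [0.2, 0.0, 0.2]]
[0, [-0.9, -1.0, 0.7], [0.1, 0.0, 0.2]]
end [599.9  61.4 194.9]
```

The ring follows down, so the pin is entering the hole. I keep lowering.

Call:
{"op": "servo_tool", "data": {"rows": [[0, [1.3, 0, 1.5], [0, 0, 0]], [0, [1.3, 0, 1.5], [0, 0, 0]], [0, [1.3, 0, 1.5], [0, 0, 0]], [0, [0, 0, 0], [0, 0, 0]]]}}

```text
clock: 13.45
eef_pos: [595.4, 64.4, 189.5]
tcp_rot: [-3.141, 0.699, -2.94]
contact_force: [-3.7, -4.6, -3.8]
opening: 0.0
```

```bash
python3 -c "
from h import *
chk(16)"
```

```text
13.45 [ 0.042  0.083  2.258  0.759  0.148 -2.447] [-3.7 -4.6 -3.8] [595.4  64.4 189.5] [-3.141  0.699 -2.94 ]
ring [562.  78. 234.] r 106.8 ang 45.4 line -46.4 112
ring [560.7  80.4 247. ] r 106.0 ang 44.0 line -46.4 112
side 246 275 147 171
```

Call:
{"op": "servo_tool", "data": {"rows": [[0, [1.3, 0.5, 1.5], [0, 0, 0]], [0, [1.3, 1, 1.5], [0, 0, 0]], [0, [0, 2, 0], [0, 0, 0]], [0, [0, 2, 0], [0, 0, 0]], [0, [0, 0, 0], [0, 0, 0]]]}}

```text
clock: 14.22
eef_pos: [595.3, 68.2, 186.5]
tcp_rot: [-3.138, 0.702, -2.941]
contact_force: [-5.8, -15.0, -1.3]
opening: -0.001
```

```bash
python3 -c "
from h import *
a,t,b=chk(17)
cv2.imwrite('pics/o17.png',np.hstack([cv2.resize(b[110:215,220:360],(400,300)),cv2.resize(a[90:330,80:400],(400,300))]))"
```

```text
14.225 [ 0.056  0.089  2.263  0.771  0.129 -2.449] [ -5.8 -15.   -1.3] [595.3  68.2 186.5] [-3.138  0.702 -2.941]
ring [561.3  78.6 234. ] r 106.8 ang 44.9 line -45.1 108
ring [560.   80.9 247. ] r 106.1 ang 43.5 line -45.1 108
side 247 276 147 171
```

View pics/o17.png

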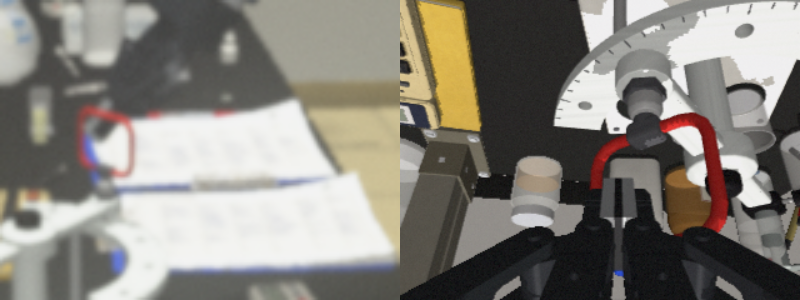

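Pushing +y met 15 N: the knuckle is against the ring's +y side and the arm is locked, so the pin is in the hole. I undo that and withdraw along the finger axis.

Call:
{"op": "servo_tool", "data": {"rows": [[0, [0, -1.5, 0], [0, 0, 0]], [0, [0.5, -0.5, -3], [0, 0, 0]], [0, [0, 0, 0], [0, 0, 0]]]}}

```text
clock: 14.75
eef_pos: [593.0, 67.3, 188.2]
tcp_rot: [-3.14, 0.701, -2.94]
contact_force: [-0.8, -5.2, -3.8]
opening: -0.003
```

```bash
python3 -c "
from h import *
chk(18)"
```

```text
14.75 [ 0.051  0.082  2.264  0.765  0.139 -2.447] [-0.8 -5.2 -3.8] [593.   67.3 188.2] [-3.14   0.701 -2.94 ]
ring [560.6  79.1 234. ] r 107.0 ang 44.4 line -45.5 110
ring [559.4  81.4 247. ] r 106.3 ang 43.1 line -45.5 110
side 247 276 147 171
```

Call:
{"op": "servo_tool", "data": {"rows": [[0, [2, -0.3, -1.3], [0, 0, 0]], [0, [2, -0.3, -1.3], [0, 0, 0]], [0, [2, 0, -1.3], [0, 0, 0]], [0, [0, 0, 0], [0, 0, 0]]]}}

```text
clock: 15.4
eef_pos: [585.3, 65.8, 186.6]
tcp_rot: [-3.141, 0.699, -2.939]
contact_force: [-0.1, 0.4, -0.7]
opening: -0.003
```

```bash
python3 -c "
from h import *
chk(19)"
```

```text
15.4 [ 0.046  0.072  2.279  0.8    0.139 -2.486] [-0.1  0.4 -0.7] [585.3  65.8 186.6] [-3.141  0.699 -2.939]
ring [562.7  77.6 234. ] r 106.6 ang 45.8 line -45.6 112
ring [561.4  79.9 247. ] r 105.9 ang 44.4 line -45.6 112
side 247 276 147 171
```

Free of contact, and the angle change is about 30°. Withdrawing along the finger axis.

Call:
{"op": "servo_tool", "data": {"rows": [[0, [0, 0, -6], [0, 0, 0]], [0, [0, 0, -8], [0, 0, 0]], [0, [0, 0, -12], [0, 0, 0]], [0, [0, 0, -15], [0, 0, 0]], [0, [0, 0, -15], [0, 0, 0]], [0, [0, 0, -15], [0, 0, 0]], [0, [0, 0, 0], [0, 0, 0]]]}}

```text
clock: 16.42
eef_pos: [540.8, 56.5, 241.8]
tcp_rot: [-3.141, 0.701, -2.939]
contact_force: [0.3, 1.1, -0.7]
opening: -0.001
```

Run:
```python
from h import *
a,t,b=chk(20)
cv2.imwrite('pics/o20.png',np.vstack([np.hstack([cv2.resize(b[110:260,150:350],(400,300)),cv2.resize(a[90:330,80:400],(400,300))]),np.hstack([cv2.resize(t[70:250,200:440],(400,300)),cv2.resize(cv2.imread('pics/s1.png')[110:260,150:350],(400,300))])]))
mw=redmask(a,(100,120),(330,300));r=b[...,2].astype(int)-b[...,:2].max(2)
ms=np.zeros(r.shape,bool);ms[138:182,240:268]=r[138:182,240:268]>30
mt=redmask(t,(265,170),(345,215))
for d in(dict(side=ms,top=mt),dict(wrist=mw,side=ms,top=mt)):
    x,f=fitring(d,[563,76,209,.82]);print(x.round(2),f,(x[:2]+108*np.array([np.cos(x[3]),np.sin(x[3])])).round(1))
x,f=fitring(dict(wrist=mw),[563,76,209,.82]);print(x.round(2),f)
print(box("top","waste_cup"),box("top","sample_beaker"),box("top","capped_vial"))
```

```text
16.425 [ 0.023 -0.114  2.298  0.414  0.288 -2.107] [ 0.3  1.1 -0.7] [540.8  56.5 241.8] [-3.141  0.701 -2.939]
ring [562.7  78.  234. ] r 106.2 ang 45.6 line -45.8 102
ring [561.4  80.4 247. ] r 105.5 ang 44.3 line -45.8 102
side 247 276 147 171
[562.3   76.1  207.13   0.82] 1.9212308878204492 [636. 155.]
[563.17  73.67 208.12   0.75] 173.02587708910383 [642.1 147.4]
[555.08  70.98 213.33   0.79] 168.6143471380174
[(0.75, [644.9, 162.1, 156.0]), (0.74, [754.9, 189.1, 22.0]), (0.66, [386.2, 358.0, 6.1]), (0.51, [695.5, 387.7, 10.7])] [(0.62, [708.4, 246.5, 14.8]), (0.57, [562.3, 75.0, 236.5])] []
```

View pics/o20.png

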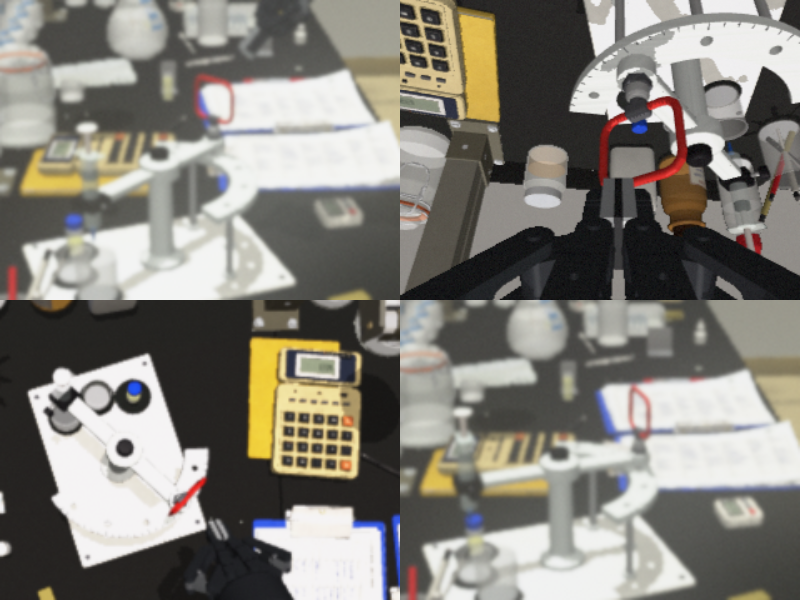

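The ring fit gives z 207 mm, which is the home height, and heading 0.82 rad, about 30° from the start. The top view shows the syringe over the beaker; beaker, cup and vial have not moved. I back away a little more and hand in.

Call:
{"op": "servo_tool", "data": {"rows": [[0, [0, 0, -15], [0, 0, 0]], [0, [0, 0, -15], [0, 0, 0]], [0, [0, 0, 0], [0, 0, 0]], [0, [0, 0, 0], [0, 0, 0]]]}}

```text
clock: 17.23
eef_pos: [521.8, 52.8, 263.4]
tcp_rot: [-3.141, 0.699, -2.94]
contact_force: [-0.3, -0.3, -0.6]
opening: 0.004
```

Run:
```python
from h import *
a,t,b=chk(21)
r=b[...,2].astype(int)-b[...,:2].max(2)
ms=np.zeros(r.shape,bool);ms[138:182,240:268]=r[138:182,240:268]>30
x,f=fitring(dict(side=ms,top=redmask(t,(265,170),(345,215))),[563,76,209,.82]);print(x.round(2),f)
print(sign_off())
```

```text
17.225 [ 0.011 -0.189  2.299  0.35   0.363 -2.046] [-0.3 -0.3 -0.6] [521.8  52.8 263.4] [-3.141  0.699 -2.94 ]
ring [562.7  78.  234. ] r 106.2 ang 45.6 line -45.8 102
ring [561.4  80.4 247. ] r 105.5 ang 44.3 line -45.8 102
side 247 276 147 171
[562.28  76.11 207.09   0.82] 1.9320891380185403
the job is handed in; nothing more can be done
None
```

The syringe is now over the beaker and the pin reads as home in the next hole. I handed the job in at about 17 s, with the gripper withdrawn and nothing in contact.

With the fingers shut, I hooked the tips under the ring's top wire and lifted the pin about 16 mm. I swung the arm +30° towards the beaker (the stand's +y side), pushed the ring the last few degrees, lowered it as the pin entered the hole, and backed out.

**Last checks:**
- **Pin:** the ring fit from the side and top views gives a height of 207 mm, which is the home height. The side view alone showed a drop of about 8 ± 3 mm of the expected 10 mm.
- **Arm:** the ring heading went from 0.28–0.30 to 0.82 rad, which is 30–31°.
- **Nozzle:** in the top view the syringe end is over the beaker. I did not measure the nozzle position separately.
- **Vessels and loose things:** the beaker, cup and blue-capped vial look unmoved. I did not measure the timer, eraser and other vials again, but the tool did not go near them.

**Disagreed:** ring fits that included the last wrist picture failed with large residuals, because another red object was in view, so I did not use them.

**Forces:** while the pin was lifted during the swing, the total force reached about 17 N. It reached about 16 N (15 N of it sideways) when a finger knuckle touched the ring's side wire as I moved clear. Both are below the 30 N that bends the ring.

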